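# Lift the steamer basket out of the pan and set it in the dish

## Robot

A 6-joint arm with a two-finger parallel gripper is mounted at the origin on the work surface. World frame = base frame: x ahead of the robot, y to its left, z up, the work surface at z = 0. Lengths are in m, angles in rad, forces in N, time in s.
With the tool pointing down it reaches from about 0.275 to 0.85 m from the base axis. Payload 19 kg.
Tool frame: the origin (TCP) lies on the centre line of the jaws, within the pads' length; the fingertips stand 8 mm ahead of it and the grasp point (between the pads) lies 11 mm behind it; z points along the fingers, y is the line along which they close (so a half turn about z gives the same grasp; the last joint's range is limited). The gripper opens to 85 mm and grips with 20 to 120 N. Pads are 22 mm wide; open, the fingers measure 114 mm over their backs; the gripper's body (76 mm by 85 mm) begins 54 mm behind the grasp point. The pads swing forward as they close: fully open they stand 13 mm farther back than shut.
Start: joints at [1.076, 0.15, 1.437, -0, 1.554, -0.134], TCP at [0.203, 0.538, 0.239] pointing down, gripper open.
Joint ranges: [-2.8, 2.8], [-0.68, 2.1], [0.12, 2.68], [-1.39, 4.53], [0.16, 2.79], [-2.81, 2.81]. Speed limits (rad/s): [1.89, 1.89, 2.22, 3.01, 3.01, 3.01].

## Interface

Orientations are given as a unit quaternion [w, x, y, z].
In Python, from cell import env gives the robot as it stands. The module is installed in compiled form; this text tells all that it offers.
- The arm moves only by the tool jog_arm, never from a script. Its argument "motion" is a list of rows, each an object of numbers: "jaw": the closure, from -1 (fully open) to 1 (shut); "dx", "dy", "dz": the shift along the tool's x, y, z in m; "yaw": the turn about the tool's z in rad. In form: [{"jaw": .., "dx": .., "dy": .., "dz": .., "yaw": ..}, ...]. A call has 1 to 8 rows; each row is the pose to reach, as a shift and turn from the pose commanded when the call began, along the tool's axes at that moment; what a row does not reach only later rows make up. A row lasts 1/8 s, in which the tool goes at most 62.5 mm and 10.7 degrees, less where a joint would pass 70% of its speed; a pose out of reach is approached as far as the arm can. A call with a gripper value outside its range is refused whole. The fingers move at their own pace and stop on an object; "squeeze" is the grip in N (left out, the last holds). Time passes only in rows, so rows that repeat a pose let the fingers close. It gives the time, the measured TCP pose, the force, the opening and the grip force at its end, in the units of the state.
- env.state(): the state, without advancing time (a new reading comes with each control period).
- env.get_image(name): name is "side" or "top" or "wrist"; returns the picture (400x640x3 uint8, blue, green, red); there is no depth.
- env.camera_info(name): a dict with "intrinsics" (3x3 intrinsics, pixels), "world_from_camera" (4x4, takes a point from camera to world coordinates). Camera axes: x right, y up, looking along -z (the intrinsics and any distortion apply to the point x, -y, -z); pixel columns grow to the right and rows downward; lengths in m; the calibration is good to about 2 mm. A picture is of the moment at which its call begins: read the wrist's pose just before it. camera_info takes no time and is no camera call; for the wrist camera it gives the pose at the moment of the call.
- env.sign_off(): hands the job in; it is judged then, once.
Trained networks look in the newest picture that a camera, given by its name, has taken for a name from the list of things; names that differ only in an ending like _2 or _b are one class to them, and where a whole thing is asked for, a point or a joint stands for the part that bears it (a point fixed in the world has none). Each returns a list of dicts, best first, with "p" (0 to 1); they miss things now and then, are a little off and sometimes report something else, mostly with a low value. They report only what shows in the picture. A call takes as long as a camera call. They do not tell look-alikes from the thing itself.
- env.boxes_of(camera, name): "centre" ([x, y, z] in m, in the coordinates of the camera as it stood for that picture, good to about 4 mm: the middle of the surface that is visible of it).
- env.silhouettes(camera, name): "pixels" (400x640 bool, what is visible of it).
- env.pinpoint(camera, name): "centre" ([x, y, z] in m, in the coordinates of the camera as it stood for that picture, good to about 4 mm: a listed point, or the origin of a listed thing).
The state is a dict: "time": time; "joints": joint angles; "qd": joint speeds; "effort": joint torques, N m; "tcp_pos": TCP position; "tool_rot": TCP orientation; "contact_force": force on the tool from outside, world axes, zero at the start; "moment": the same for the moment, N m; "gripper_width": opening from 0.0 (shut) to 1.0 (fully open); "gripper_force": force on a finger pad.
Only numpy, scipy, OpenCV 4.12 (cv2) and the standard library are available. Lean on these libraries where they do the work, as an engineer would, in place of code of your own. Each camera call takes 0.05 s, during which the arm holds its last target. There are 200 camera calls.

## Task

Take the steamer basket of potatoes by the black grip on top, lift it straight out of its pan and carry it across to the white serving dish. It hangs lopsided and swings freely: stop the swing and let the basket hang still, centred over the dish and clear above its rim, for three seconds so that it drips off into the dish. Then lower it gently, following sideways as it rights itself on its low edge, so that it stands flat inside the dish and let go; do not swing it hard, bump it down, set it on the worktop, or shift the pan, the dish or the other things standing around.

Things in the scene. Friction and masses are not known exactly. Their poses are not given: they have to be found in the camera images.
- basket: round straight-sided steel wire basket, 144 mm across, 60 mm high, with a rigid four-wire arch from its rim up to an eye on its axis. Origin: centre of its flat underside; z: its axis, up. 0.73 kg in all, 0.24 kg empty. At the start it stands in the pan, underside 5 mm above the worktop, at any yaw, with some 5 mm to spare all round: it breaks into a swing as it comes clear of the pan's rim
- eye (a point): the eye at the top of the arch, 235 mm above the underside: the free pivot, swinging both ways up to 0.7 rad, not turning about the vertical relative to the grip. Below a still grip the basket swings with a period of about 0.92 s (a simple pendulum of 0.2 m), almost undamped, about a lopsided rest: tilt 0.09 to 0.14 rad, underside centre 22 to 32 mm out of plumb
- potatoes (a point): middle of the potatoes, 36 mm to the basket's +x side, 40 mm above its underside. They are wedged fast and do not move in the basket. Nominally 0.44 kg, but this varies from 0.6 to 1.5 times, and more on one side than on the other, so which way the basket hangs is only roughly this side down
- grip_mid (a point): middle of the upright black barrel grip, 26 mm in diameter and 50 mm long, about 276 mm above the worktop at the start; pinch it from above at any yaw. The pivot (eye) lies 36 mm below this point along the grip's axis; a weak spring (0.03 N m/rad) keeps the grip upright when it is free
- pan: low round steel pan, 162 mm across and 55 mm high with a 5 mm floor and a long handle that points along its +x to 235 mm from the centre at about 60 mm height; heavy (1.5 kg), loose on the worktop. Origin: centre of its underside. It may stand on the robot's left or right
- dish: round white ceramic serving dish, flared wall, 224 mm across, 34 mm high, flat inside floor 188 mm across and 6 mm above the worktop; 1.3 kg, loose, on the other side from the pan. Origin: centre of its underside. The basket's low edge lands here first and grips (friction about 0.6): the eye must then move sideways over the basket's centre as it rights itself; pressing straight down jams
- mill: bystander: dark wooden pepper mill, 54 mm across, 188 mm tall, standing beyond the line from pan to dish. Origin: centre of its underside
- oil: bystander: green oil bottle, 60 mm across, 210 mm tall, beside the mill. Origin: centre of its underside
- spoon: bystander: wooden spoon, 220 mm long and about 15 mm high, lying flat on the worktop between pan and dish; the basket passes over it. Origin: underside, about mid-length
Not all that is in view belongs to the job. There is more than one size of the dish; the one meant has the size given above.

How it is judged:
By the outcome, as a careful person would: the job done as asked, in the order asked, and still so for the second after the job is handed in, with the robot touching nothing.
It also fails if it takes over 51 s, if anything falls off the work surface, if the arm or the gripper's body presses on something with over 40 N, if the wrist force passes 120 N, or if a joint passes its speed limit or range.

## Working session

There is one attempt and no reset: what is moved stays moved. The work goes in short steps, Python scripts to look and compute and a tool call to move; the robot and the scene stay as the last step left them, time stands still between calls to the robot, and variables do not carry over. Pictures are saved under pics/ and viewed, at most 10 in all, crops included, and the job is handed in when it is done.

Besides the shell and the picture viewer there is one more tool, called after "Call:" as name(argument=value, ...), one argument or row to a line, values as JSON. jog_arm: Moves the arm, as the interface text tells. Its arguments: {"type":"object","properties":{"motion":{"type":"array","items":{"type":"object","properties":{"jaw":{"type":"number"},"dx":{"type":"number"},"dy":{"type":"number"},"dz":{"type":"number"},"yaw":{"type":"number"}}}},"squeeze":{"type":"number"}},"required":["motion"]}

```bash
mkdir -p pics; cat > h.py <<'E'
import numpy as np, cv2
from cell import env
def w(cam,p,T=None):
    T=np.array(env.camera_info(cam)["world_from_camera"]) if T is None else T
    return (T@np.r_[p,1])[:3]
def find(cam,name,f='pinpoint',n=3):
    T=np.array(env.camera_info(cam)["world_from_camera"]);K=np.array(env.camera_info(cam)["intrinsics"])
    o=[]
    for d in getattr(env,f)(cam,name)[:n]:
        c=np.array(d["centre"]);u=K@np.array([c[0],-c[1],-c[2]])
        o.append((round(d["p"],2),w(cam,c,T).round(3).tolist(),(u[:2]/u[2]).round().tolist()))
    return o
E
python3 - <<'E'
from h import *
a=env.get_image("top");b=env.get_image("side")
cv2.imwrite("pics/top.png",a);cv2.imwrite("pics/side.png",b)
for c in("top","side"):
    for n in("basket","grip_mid","eye","pan","dish","mill","oil","spoon","potatoes"):print(c,n,find(c,n))
s=env.state();print(s["tcp_pos"],s["tool_rot"],s["time"])
E
```

```text
top basket [(0.93, [0.551, -0.231, 0.005], [403.0, 243.0])]
top grip_mid [(0.49, [0.547, -0.229, 0.277], [421.0, 229.0])]
top eye [(0.78, [0.553, -0.229, 0.239], [418.0, 230.0])]
top pan [(0.67, [0.554, -0.226, 0.238], [417.0, 229.0]), (0.66, [0.764, 0.052, 0.001], [310.0, 175.0])]
top dish [(0.78, [0.719, 0.324, 0.001], [224.0, 189.0]), (0.7, [0.461, 0.242, 0.002], [247.0, 272.0]), (0.37, [0.551, -0.232, 0.239], [419.0, 231.0])]
top mill [(0.81, [0.766, 0.051, 0.003], [311.0, 175.0])]
top oil [(0.82, [0.758, -0.057, 0.001], [345.0, 177.0])]
top spoon [(0.86, [0.484, 0.013, 0.005], [323.0, 264.0])]
top potatoes []
side basket [(0.89, [0.555, -0.232, 0.008], [352.0, 308.0])]
side grip_mid [(0.46, [0.557, -0.23, 0.277], [359.0, 231.0])]
side eye [(0.86, [0.55, -0.232, 0.244], [357.0, 243.0])]
side pan [(0.81, [0.552, -0.23, -0.0], [351.0, 311.0])]
side dish [(0.89, [0.722, 0.331, 0.003], [269.0, 189.0]), (0.86, [0.465, 0.239, 0.004], [223.0, 235.0])]
side mill [(0.86, [0.769, 0.051, -0.001], [335.0, 223.0])]
side oil [(0.56, [0.753, -0.056, 0.004], [356.0, 241.0])]
side spoon [(0.61, [0.557, -0.23, -0.002], [352.0, 310.0]), (0.6, [0.486, 0.016, -0.0], [273.0, 272.0])]
side potatoes [(0.8, [0.529, -0.259, 0.047], [354.0, 310.0])]
[0.20297995 0.53794569 0.23925787] [-1.59733154e-05  1.79415608e-01  9.83773366e-01 -5.23637864e-05] 1.0
```

View pics/top.png

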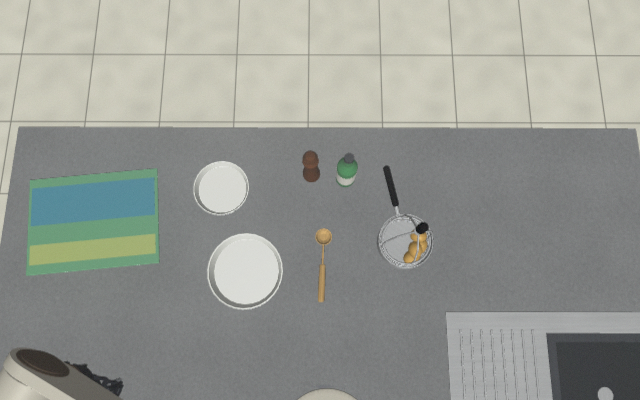

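View pics/side.png

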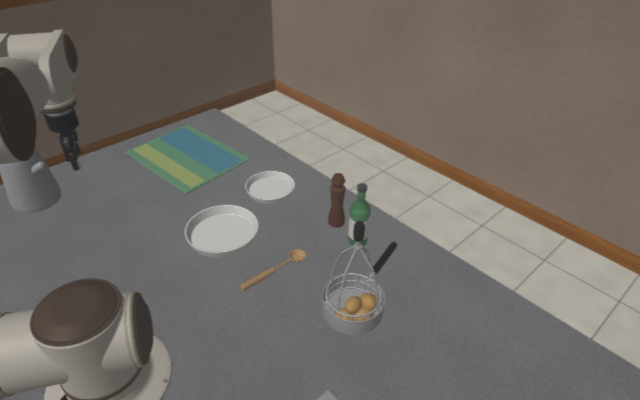

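The top view shows two white dishes, a near one at pixel (245,271) about 75 px wide and a far one at (222,188) about 55 px wide. The basket stands in the pan at (405,241) with its grip at (421,229). The mill (311,165) and oil bottle (346,168) are beyond the carry line, and the spoon (323,265) lies under it. At about 330 px/m the near dish comes to roughly 0.224 m, so that is the one meant. I'll measure both and check them in a crop.

```bash
python3 - <<'E'
from h import *
a=cv2.imread("pics/top.png")
I=env.camera_info("top");K=np.array(I["intrinsics"]);T=np.array(I["world_from_camera"])
def ray(u,v,z):
    d=T[:3,:3]@(np.linalg.inv(K)@[u,v,1]*[1,-1,-1]);return T[:3,3]+d*(z-T[2,3])/d[2]
env.get_image("top")
for d in env.silhouettes("top","dish")[:2]:
    m=d["pixels"];v,u=np.nonzero(m)
    p=np.array([ray(x,y,.034)[:2] for x,y in zip(u,v)])
    print(u.mean(),v.mean(),"ext",np.ptp(p,0),"area dia",2*np.sqrt(cv2.contourArea(cv2.convexHull(p.astype(np.float32)))/np.pi),"mid",(p.max(0)+p.min(0))/2)
c=cv2.resize(a[140:320,180:360],None,fx=3,fy=3,interpolation=cv2.INTER_CUBIC);cv2.imwrite("pics/crop.png",c)
print(find("top","grip_mid"),find("top","eye"),find("top","potatoes"))
E
```

```text
244.73972602739727 270.5550154661953 ext [0.2192027  0.22386715] area dia 0.22134449676032728 mid [0.46540106 0.24451994]
[(0.56, [0.551, -0.225, 0.277], [420.0, 228.0]), (0.28, [0.482, 0.014, 0.003], [322.0, 265.0])] [(0.76, [0.553, -0.228, 0.242], [418.0, 229.0])] [(0.91, [0.532, -0.261, 0.046], [416.0, 247.0])]
```

View pics/crop.png

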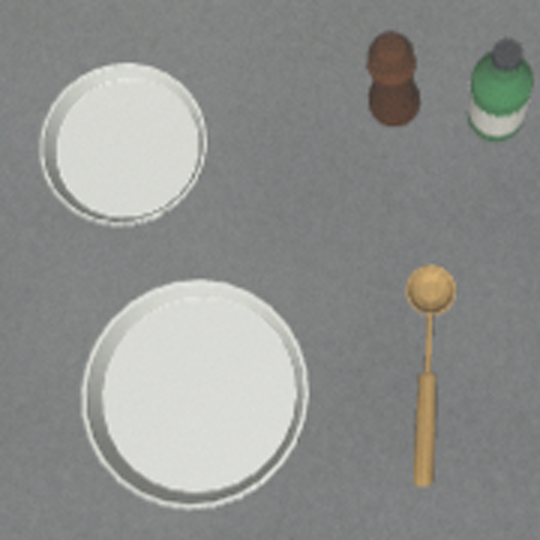

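Call:
jog_arm(
  motion=[
    {"jaw": -1,"dz": -0.06,"yaw": -0.18},
    {"jaw": -1,"dz": -0.12,"yaw": -0.361},
    {"jaw": -1,"dz": -0.12,"yaw": -0.361},
  ],
)

```text
invalid input at $.motion[0]: expected keys jaw, dx, dy, dz, yaw
```

The crop shows the large dish rim at about (195,393), 225 px across (0.221 m measured against 0.224 m given). The small one at (124,144) is 166 px, about 0.165 m. The near dish, centred at (0.464, 0.242), is therefore the one meant. The jog needs all five keys in every row.

Call:
jog_arm(
  motion=[
    {"jaw": -1,"dx": 0,"dy": 0,"dz": -0.06,"yaw": -0.18},
    {"jaw": -1,"dx": 0,"dy": 0,"dz": -0.12,"yaw": -0.361},
    {"jaw": -1,"dx": 0,"dy": 0,"dz": -0.12,"yaw": -0.361},
  ],
)

```text
time: 1.62
tcp_pos: [0.2033, 0.5386, 0.3642]
tool_rot: [0.002, -0.002, 1.0, 0.003]
contact_force: [-0.3, 0.0, -1.1]
gripper_width: 1.002
gripper_force: 0.0
```

Call:
jog_arm(
  motion=[
    {"jaw": -1,"dx": -0.018,"dy": -0.04,"dz": 0,"yaw": 0},
    {"jaw": -1,"dx": -0.042,"dy": -0.092,"dz": 0,"yaw": 0},
    {"jaw": -1,"dx": -0.066,"dy": -0.145,"dz": 0,"yaw": 0},
    {"jaw": -1,"dx": -0.09,"dy": -0.198,"dz": 0,"yaw": 0},
    {"jaw": -1,"dx": -0.114,"dy": -0.252,"dz": 0,"yaw": 0},
    {"jaw": -1,"dx": -0.138,"dy": -0.305,"dz": 0,"yaw": 0},
    {"jaw": -1,"dx": -0.162,"dy": -0.358,"dz": 0,"yaw": 0},
    {"jaw": -1,"dx": -0.186,"dy": -0.411,"dz": 0,"yaw": 0},
  ],
)

```text
time: 2.62
tcp_pos: [0.3893, 0.1251, 0.3589]
tool_rot: [-0.0, 0.0, 1.0, -0.0]
contact_force: [0.8, 1.3, 0.1]
gripper_width: 1.003
gripper_force: 0.0
```

Call:
jog_arm(
  motion=[
    {"jaw": -1,"dx": -0.024,"dy": -0.053,"dz": 0,"yaw": 0},
    {"jaw": -1,"dx": -0.048,"dy": -0.106,"dz": 0,"yaw": 0},
    {"jaw": -1,"dx": -0.072,"dy": -0.159,"dz": 0,"yaw": 0},
    {"jaw": -1,"dx": -0.096,"dy": -0.212,"dz": 0,"yaw": 0},
    {"jaw": -1,"dx": -0.12,"dy": -0.264,"dz": 0,"yaw": 0},
    {"jaw": -1,"dx": -0.142,"dy": -0.312,"dz": 0,"yaw": 0},
    {"jaw": -1,"dx": -0.158,"dy": -0.345,"dz": 0,"yaw": 0},
    {"jaw": -1,"dx": -0.163,"dy": -0.358,"dz": 0,"yaw": 0},
  ],
)

```text
time: 3.62
tcp_pos: [0.5525, -0.2326, 0.3578]
tool_rot: [-0.001, 0.001, 1.0, 0.0]
contact_force: [0.6, -0.3, -0.1]
gripper_width: 1.001
gripper_force: 0.0
```

```bash
python3 - <<'E'
from h import *
s=env.state();print(s["time"],s["tcp_pos"],s["tool_rot"],s["joints"])
cv2.imwrite("pics/w1.png",env.get_image("wrist"))
for n in("grip_mid","eye","basket","pan","potatoes"):print(n,find("wrist",n))
env.get_image("side");print(find("side","grip_mid"),find("side","eye"))
E
```

```text
3.625 [ 0.55248938 -0.23264505  0.3578198 ] [-9.48244904e-04  9.17333754e-04  9.99999034e-01  4.37589271e-04] [-5.26912241e-01  1.94834145e-01  1.15010590e+00 -2.00486959e-04
  1.79873214e+00 -2.09591900e+00]
grip_mid [(0.56, [0.551, -0.234, 0.275], [318.0, 211.0])]
eye [(0.88, [0.55, -0.227, 0.24], [325.0, 199.0])]
basket [(0.74, [0.554, -0.229, 0.003], [321.0, 163.0])]
pan []
potatoes [(0.6, [0.531, -0.256, 0.044], [303.0, 153.0]), (0.56, [0.553, -0.229, 0.277], [321.0, 213.0])]
[(0.65, [0.554, -0.229, 0.275], [358.0, 232.0])] [(0.81, [0.554, -0.229, 0.243], [357.0, 242.0])]
```

View pics/w1.png

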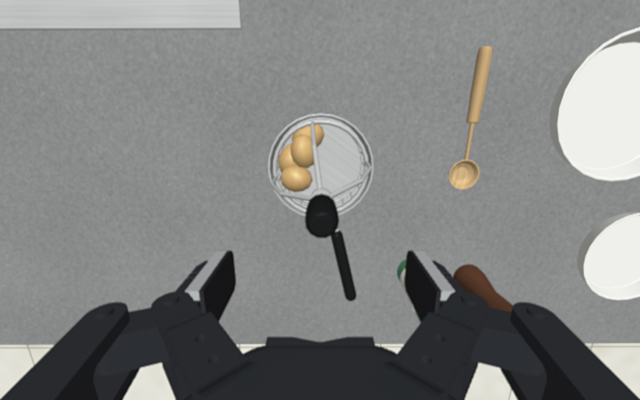

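The wrist view shows the grip at (321,214), midway between the open pads, and the potatoes at (303,158). Four readings agree on the grip at about (0.5525, -0.230, 0.276). I'm going down to grasp it.

Call:
jog_arm(
  motion=[
    {"jaw": -1,"dx": 0,"dy": 0.002,"dz": 0.04,"yaw": 0},
    {"jaw": -1,"dx": 0,"dy": 0.002,"dz": 0.075,"yaw": 0},
    {"jaw": -1,"dx": 0,"dy": 0.002,"dz": 0.092,"yaw": 0},
    {"jaw": 0.3,"dx": 0,"dy": 0.002,"dz": 0.092,"yaw": 0},
    {"jaw": 1,"dx": 0,"dy": 0.002,"dz": 0.092,"yaw": 0},
    {"jaw": 1,"dx": 0,"dy": 0.002,"dz": 0.092,"yaw": 0},
    {"jaw": 1,"dx": 0,"dy": 0.002,"dz": 0.092,"yaw": 0},
    {"jaw": 1,"dx": 0,"dy": 0.002,"dz": 0.092,"yaw": 0},
  ],
  squeeze=60,
)

```text
time: 5.08
tcp_pos: [0.5524, -0.2296, 0.2686]
tool_rot: [0.001, 0.0, 1.0, -0.001]
contact_force: [-0.9, -3.5, 6.0]
gripper_width: 0.283
gripper_force: 59.1
```

```bash
python3 - <<'E'
from h import *
s=env.state()
for k in("time","tcp_pos","contact_force","moment","gripper_width","gripper_force"):print(k,s[k])
E
```

```text
time 5.075
tcp_pos [ 0.55242817 -0.2295803   0.26858881]
contact_force [-0.86820255 -3.50404044  6.01608851]
moment [-0.64521816 -0.05345328 -0.01905603]
gripper_width 0.28273657181443124
gripper_force 59.113352806380135
```

Call:
jog_arm(
  motion=[
    {"jaw": 1,"dx": 0,"dy": 0,"dz": -0.004,"yaw": 0},
    {"jaw": 1,"dx": 0,"dy": 0,"dz": -0.012,"yaw": 0},
    {"jaw": 1,"dx": 0,"dy": 0,"dz": -0.025,"yaw": 0},
    {"jaw": 1,"dx": 0,"dy": 0,"dz": -0.042,"yaw": 0},
    {"jaw": 1,"dx": 0,"dy": 0,"dz": -0.067,"yaw": 0},
    {"jaw": 1,"dx": 0,"dy": 0,"dz": -0.095,"yaw": 0},
    {"jaw": 1,"dx": 0,"dy": 0,"dz": -0.118,"yaw": 0},
    {"jaw": 1,"dx": 0,"dy": 0,"dz": -0.13,"yaw": 0},
  ],
)

```text
time: 6.08
tcp_pos: [0.5522, -0.2289, 0.3994]
tool_rot: [0.001, -0.0, 1.0, -0.0]
contact_force: [0.4, 0.3, -7.8]
gripper_width: 0.282
gripper_force: 60.0
```

```bash
cat > swing.py <<'E'
from h import *
from scipy.optimize import least_squares
W=2*np.pi/0.92
def sample(n=14):
    I=env.camera_info("wrist");K=np.array(I["intrinsics"]);T0=np.array(I["world_from_camera"])
    o=[]
    for i in range(n):
        s=env.state();T=np.array(env.camera_info("wrist")["world_from_camera"])
        im=env.get_image("wrist");hsv=cv2.cvtColor(im,cv2.COLOR_BGR2HSV)
        m=cv2.inRange(hsv,(8,90,90),(28,255,255))
        n_,l,st,c=cv2.connectedComponentsWithStats(cv2.morphologyEx(m,cv2.MORPH_CLOSE,np.ones((9,9))))
        # component nearest to the predicted potatoes pixel
        q=np.linalg.inv(T)@np.r_[np.array(s["tcp_pos"])+[-.01,-.015,-.225],1];uv=K@[q[0],-q[1],-q[2]];uv=uv[:2]/uv[2]
        k=max((j for j in range(1,n_) if st[j,4]>60),key=lambda j:-np.hypot(*(c[j]-uv))+0*st[j,4])
        u=c[k];zp=s["tcp_pos"][2]+.011-.036-.195
        d=T[:3,:3]@(np.linalg.inv(K)@[u[0],u[1],1]*[1,-1,-1]);p=T[:3,3]+d*(zp-T[2,3])/d[2]
        o.append([s["time"],*(p[:2]-s["tcp_pos"][:2]),*s["tcp_pos"],*s["contact_force"],st[k,4],u[0],u[1]])
    return np.array(o),im
def fit(t,y,t1):
    A=np.c_[np.ones_like(t),np.cos(W*(t-t1)),np.sin(W*(t-t1))]
    c,*_=np.linalg.lstsq(A,y,rcond=None);return c,np.std(y-A@c)
E
python3 - <<'E'
from swing import *
o,im=sample();cv2.imwrite("pics/w2.png",im)
t1=env.state()["time"];print("t1",t1)
print(o.round(4)[::3])
for i in(1,2):print(fit(o[:,0],o[:,i],t1))
for i in(6,7,8):print("F",fit(o[:,0],o[:,i],t1))
E
```

```text
t1 6.775
[[ 6.075000e+00 -2.900000e-03  8.700000e-03  5.522000e-01 -2.289000e-01
   3.994000e-01  3.576000e-01  3.466000e-01 -7.781000e+00  2.699000e+03
   3.268070e+02  1.756065e+02]
 [ 6.225000e+00 -6.100000e-03 -3.000000e-04  5.523000e-01 -2.289000e-01
   3.975000e-01  5.089000e-01 -2.386000e-01 -7.168400e+00  2.688000e+03
   3.194397e+02  1.732790e+02]
 [ 6.375000e+00 -1.160000e-02 -1.990000e-02  5.520000e-01 -2.290000e-01
   3.963000e-01 -7.620000e-01 -3.280000e-02 -7.717800e+00  2.705000e+03
   3.034717e+02  1.691874e+02]
 [ 6.525000e+00 -1.410000e-02 -2.990000e-02  5.521000e-01 -2.290000e-01
   3.967000e-01 -8.596000e-01 -5.281000e-01 -6.857700e+00  2.849000e+03
   2.953696e+02  1.671229e+02]
 [ 6.675000e+00 -1.270000e-02 -2.140000e-02  5.521000e-01 -2.290000e-01
   3.971000e-01 -5.225000e-01  3.934000e-01 -7.300800e+00  2.746000e+03
   3.023059e+02  1.680772e+02]]
(array([-0.0089771 ,  0.00011333,  0.00566614]), np.float64(0.0005964498957138422))
(array([-0.01054898,  0.00155363,  0.01938772]), np.float64(0.00016950383904578366))
F (array([-0.05220388, -0.15628849,  0.59991229]), np.float64(0.32774120042211957))
F (array([ 0.08747948, -0.01097445,  0.51016577]), np.float64(0.46039470714060654))
F (array([-6.91228009,  0.42931041,  0.34542562]), np.float64(0.7437688780796602))
```

View pics/w2.png

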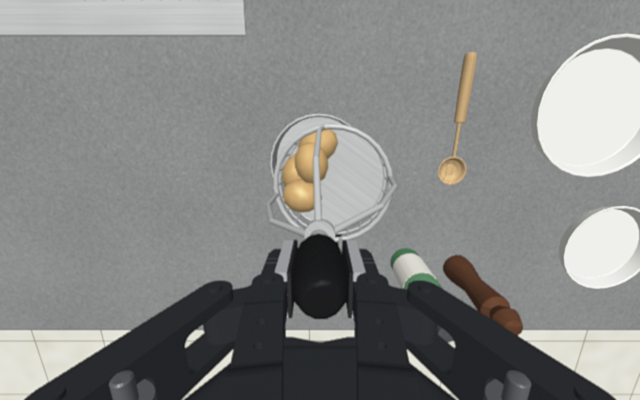

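The wrist view shows the basket hanging free above the pan, potatoes at (310,170), with the grip held at (318,275). The swing is about 19 mm in y and 6 mm in x, and it fits cleanly. Next I'll compute a carry that also cancels this swing.

```bash
cat > plan.py <<'E'
import numpy as np
W=2*np.pi/0.92;dt=.125
def plan(D,c,s,N,lag=.03,k=1.07):
    """row positions ending at D, killing e=k*(c cos+s sin) from t=0 ; min jerk-ish"""
    T=N*dt+lag; t=np.arange(N+1)*dt+lag   # knots; a_k = dv at knot k
    # unknown p_1..p_N (p_0=0,p_N=D); v_j=(p_j-p_{j-1})/dt ; dv_k=v_{k+1}-v_k
    V=np.eye(N)/dt; V[1:,:-1]-=np.eye(N-1)/dt
    A=np.zeros((N+1,N));A[:N]+=V;A[1:]-=V
    C=np.r_[[np.eye(N)[-1]],[np.sin(W*(T-t))/W@A],[np.cos(W*(T-t))@A]]
    b=np.r_[D,k*(c*np.cos(W*T)+s*np.sin(W*T)),k*W*(s*np.cos(W*T)-c*np.sin(W*T))]
    H=A.T@A+1e-9*np.eye(N)
    M=np.block([[H,C.T],[C,np.zeros((3,3))]])
    return np.linalg.solve(M,np.r_[np.zeros(N),b])[:N]
def show(x,y):
    o=np.c_[-x,y]*1000
    for i in range(0,len(o),8):
        print("call",(o[i:i+8]-(o[i-1] if i else 0)).round(0).tolist())
E
python3 - <<'E'
from plan import *
N=32
x=plan(-.104,.0001,.0057,N);y=plan(.449,.0016,.0194,N)
show(x,y);print(np.abs(np.diff(y)).max()/dt)
E
```

```text
call [[0.0, 3.0], [1.0, 10.0], [2.0, 17.0], [4.0, 26.0], [7.0, 35.0], [10.0, 46.0], [13.0, 60.0], [17.0, 75.0]]
call [[3.0, 17.0], [7.0, 36.0], [11.0, 54.0], [16.0, 72.0], [21.0, 90.0], [26.0, 109.0], [30.0, 130.0], [35.0, 151.0]]
call [[4.0, 22.0], [9.0, 42.0], [14.0, 62.0], [19.0, 80.0], [23.0, 97.0], [28.0, 115.0], [32.0, 133.0], [35.0, 150.0]]
call [[3.0, 16.0], [7.0, 29.0], [10.0, 40.0], [13.0, 49.0], [15.0, 57.0], [16.0, 64.0], [17.0, 69.0], [18.0, 72.0]]
0.1725730239591634
```

Call:
jog_arm(
  motion=[
    {"jaw": 1,"dx": 0,"dy": 0.003,"dz": 0,"yaw": 0},
    {"jaw": 1,"dx": 0.001,"dy": 0.01,"dz": 0,"yaw": 0},
    {"jaw": 1,"dx": 0.002,"dy": 0.017,"dz": 0,"yaw": 0},
    {"jaw": 1,"dx": 0.004,"dy": 0.026,"dz": 0,"yaw": 0},
    {"jaw": 1,"dx": 0.007,"dy": 0.035,"dz": 0,"yaw": 0},
    {"jaw": 1,"dx": 0.01,"dy": 0.046,"dz": 0,"yaw": 0},
    {"jaw": 1,"dx": 0.013,"dy": 0.06,"dz": 0,"yaw": 0},
    {"jaw": 1,"dx": 0.017,"dy": 0.075,"dz": 0,"yaw": 0},
  ],
)

```text
time: 7.78
tcp_pos: [0.5349, -0.1529, 0.3973]
tool_rot: [-0.0, -0.0, 1.0, 0.0]
contact_force: [0.3, 0.5, -6.4]
gripper_width: 0.278
gripper_force: 60.1
```

Call:
jog_arm(
  motion=[
    {"jaw": 1,"dx": 0.003,"dy": 0.017,"dz": 0,"yaw": 0},
    {"jaw": 1,"dx": 0.007,"dy": 0.036,"dz": 0,"yaw": 0},
    {"jaw": 1,"dx": 0.011,"dy": 0.054,"dz": 0,"yaw": 0},
    {"jaw": 1,"dx": 0.016,"dy": 0.072,"dz": 0,"yaw": 0},
    {"jaw": 1,"dx": 0.021,"dy": 0.09,"dz": 0,"yaw": 0},
    {"jaw": 1,"dx": 0.026,"dy": 0.109,"dz": 0,"yaw": 0},
    {"jaw": 1,"dx": 0.03,"dy": 0.13,"dz": 0,"yaw": 0},
    {"jaw": 1,"dx": 0.035,"dy": 0.151,"dz": 0,"yaw": 0},
  ],
)

```text
time: 8.78
tcp_pos: [0.4997, -0.0017, 0.3973]
tool_rot: [0.0, -0.0, 1.0, 0.0]
contact_force: [0.5, 0.7, -7.9]
gripper_width: 0.284
gripper_force: 60.1
```

Call:
jog_arm(
  motion=[
    {"jaw": 1,"dx": 0.004,"dy": 0.022,"dz": 0,"yaw": 0},
    {"jaw": 1,"dx": 0.009,"dy": 0.042,"dz": 0,"yaw": 0},
    {"jaw": 1,"dx": 0.014,"dy": 0.062,"dz": 0,"yaw": 0},
    {"jaw": 1,"dx": 0.019,"dy": 0.08,"dz": 0,"yaw": 0},
    {"jaw": 1,"dx": 0.023,"dy": 0.097,"dz": 0,"yaw": 0},
    {"jaw": 1,"dx": 0.028,"dy": 0.115,"dz": 0,"yaw": 0},
    {"jaw": 1,"dx": 0.032,"dy": 0.133,"dz": 0,"yaw": 0},
    {"jaw": 1,"dx": 0.035,"dy": 0.15,"dz": 0,"yaw": 0},
  ],
)

```text
time: 9.78
tcp_pos: [0.4648, 0.1481, 0.3973]
tool_rot: [0.0, -0.0, 1.0, -0.0]
contact_force: [-0.0, -0.1, -7.2]
gripper_width: 0.281
gripper_force: 60.1
```

Call:
jog_arm(
  motion=[
    {"jaw": 1,"dx": 0.003,"dy": 0.016,"dz": 0,"yaw": 0},
    {"jaw": 1,"dx": 0.007,"dy": 0.029,"dz": 0,"yaw": 0},
    {"jaw": 1,"dx": 0.01,"dy": 0.04,"dz": 0,"yaw": 0},
    {"jaw": 1,"dx": 0.013,"dy": 0.049,"dz": 0,"yaw": 0},
    {"jaw": 1,"dx": 0.015,"dy": 0.057,"dz": 0,"yaw": 0},
    {"jaw": 1,"dx": 0.016,"dy": 0.064,"dz": 0,"yaw": 0},
    {"jaw": 1,"dx": 0.017,"dy": 0.069,"dz": 0,"yaw": 0},
    {"jaw": 1,"dx": 0.018,"dy": 0.072,"dz": 0,"yaw": 0},
  ],
)

```text
time: 10.78
tcp_pos: [0.4471, 0.2192, 0.3972]
tool_rot: [-0.0, -0.0, 1.0, -0.0]
contact_force: [-0.5, -0.8, -7.5]
gripper_width: 0.28
gripper_force: 60.1
```

```bash
python3 - <<'E'
from swing import *
o,im=sample(12);cv2.imwrite("pics/w3.png",im)
t1=env.state()["time"];print("t1",t1,o[0,3:6],o[-1,3:6])
print(o[::3,[1,2,9,10,11]].round(4))
for i in(1,2):print(fit(o[:,0],o[:,i],t1))
print(find("wrist","basket"),find("wrist","eye"),find("wrist","dish"),find("wrist","potatoes"))
E
```

```text
t1 11.375 [0.44706959 0.21918874 0.39723578] [0.44709701 0.21891784 0.39727106]
[[-8.400000e-03 -1.330000e-02  2.573000e+03  3.089701e+02  1.715698e+02]
 [-8.000000e-03 -8.300000e-03  2.743000e+03  3.129927e+02  1.718629e+02]
 [-1.090000e-02 -6.200000e-03  2.695000e+03  3.146980e+02  1.695020e+02]
 [-1.120000e-02 -8.600000e-03  2.747000e+03  3.127477e+02  1.692799e+02]]
(array([-0.00981466, -0.00141636,  0.00125351]), np.float64(0.0003526634993234979))
(array([-0.01122691, -0.00243041, -0.00453836]), np.float64(0.0001406547505201521))
[(0.67, [0.453, 0.243, 0.135], [337.0, 177.0]), (0.4, [0.448, 0.214, 0.402], [309.0, 269.0])] [(0.64, [0.444, 0.218, 0.365], [318.0, 233.0])] [] [(0.76, [0.434, 0.21, 0.171], [313.0, 167.0])]
```

```bash
cat > kill.py <<'E'
import sys
from swing import *; import plan as P
def kill(t1,cx,cy,Dx=0,Dy=0,N=8,lag=.03):
    d=env.state()["time"]-t1;r=lambda c:(c[1]*np.cos(W*d)+c[2]*np.sin(W*d),c[2]*np.cos(W*d)-c[1]*np.sin(W*d))
    x=P.plan(Dx,*r(cx),N,lag);y=P.plan(Dy,*r(cy),N,lag)
    print("now",env.state()["time"]);print((np.c_[-x,y]*1000).round(1).tolist())
E
python3 - <<'E'
from kill import *
kill(11.375,[0,-.00142,.00125],[0,-.00243,-.00454])
E
```

```text
now 11.575
[[-0.5, -0.2], [-1.0, 0.2], [-1.1, 1.4], [-0.8, 2.8], [-0.3, 3.4], [0.1, 2.8], [0.2, 1.3], [0.0, 0.0]]
```

Call:
jog_arm(
  motion=[
    {"jaw": 1,"dx": -0.0005,"dy": -0.0002,"dz": 0,"yaw": 0},
    {"jaw": 1,"dx": -0.001,"dy": 0.0002,"dz": 0,"yaw": 0},
    {"jaw": 1,"dx": -0.0011,"dy": 0.0014,"dz": 0,"yaw": 0},
    {"jaw": 1,"dx": -0.0008,"dy": 0.0028,"dz": 0,"yaw": 0},
    {"jaw": 1,"dx": -0.0003,"dy": 0.0034,"dz": 0,"yaw": 0},
    {"jaw": 1,"dx": 0.0001,"dy": 0.0028,"dz": 0,"yaw": 0},
    {"jaw": 1,"dx": 0.0002,"dy": 0.0013,"dz": 0,"yaw": 0},
    {"jaw": 1,"dx": 0,"dy": 0,"dz": 0,"yaw": 0},
  ],
)

```text
time: 12.58
tcp_pos: [0.4471, 0.2189, 0.3973]
tool_rot: [-0.0, -0.0, 1.0, -0.0]
contact_force: [0.4, 0.6, -6.7]
gripper_width: 0.284
gripper_force: 60.1
```

```bash
python3 - <<'E'
from swing import *
o,im=sample(12);cv2.imwrite("pics/w4.png",im)
t1=env.state()["time"];print("t1",t1,o[0,3:6])
for i in(1,2):print(fit(o[:,0],o[:,i],t1))
print("wrist",[find("wrist",n) for n in("basket","eye","potatoes","dish")])
a=env.get_image("side");cv2.imwrite("pics/s4.png",a[100:300,150:400].repeat(2,0).repeat(2,1))
print("side",[find("side",n) for n in("basket","eye","potatoes","dish")])
a=env.get_image("top")
print("top",[find("top",n) for n in("basket","eye","potatoes","dish")])
E
```

```text
t1 13.175 [0.44705229 0.21886768 0.39730412]
(array([-0.00979865,  0.00045741,  0.00065919]), np.float64(0.00010950211396769778))
(array([-0.01083055,  0.00052377,  0.00130511]), np.float64(9.232149298495868e-05))
wrist [[], [(0.59, [0.446, 0.218, 0.368], [319.0, 238.0])], [(0.66, [0.434, 0.211, 0.169], [314.0, 167.0])], []]
side [[(0.57, [0.458, 0.245, 0.137], [214.0, 202.0])], [(0.89, [0.445, 0.217, 0.37], [205.0, 137.0])], [(0.85, [0.438, 0.215, 0.177], [212.0, 198.0]), (0.43, [0.771, 0.053, 0.001], [335.0, 222.0])], [(0.7, [0.468, 0.243, 0.002], [223.0, 235.0]), (0.69, [0.448, 0.219, 0.369], [205.0, 137.0]), (0.64, [0.723, 0.327, 0.002], [270.0, 190.0])]]
top [[(0.59, [0.761, -0.057, 0.0], [345.0, 176.0])], [], [(0.73, [0.434, 0.21, 0.172], [248.0, 278.0])], [(0.64, [0.723, 0.327, 0.001], [223.0, 188.0]), (0.42, [0.768, 0.046, 0.002], [312.0, 174.0])]]
```

View pics/s4.png

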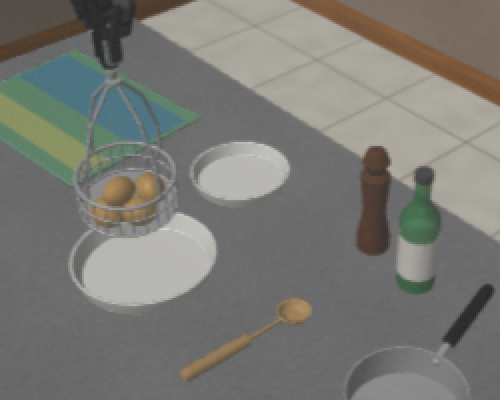

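View pics/w4.png

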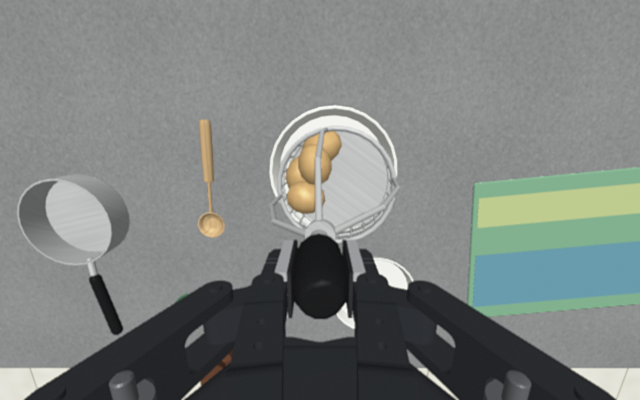

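The side crop shows the basket at (125,190) hanging lopsided above the large dish at (143,260), with the pan and bystanders undisturbed. The wrist view shows the basket over the dish rim at (333,170). The swing is down to about 1.5 mm. The basket centre reads about (0.458, 0.243), so I'll shift 6 mm in +x and cancel what swing remains.

```bash
python3 - <<'E'
from kill import *
kill(13.175,[0,.00046,.00066],[0,.00052,.00131],.006,0,16)
E
```

```text
now 13.875
[[-0.2, 0.1], [-0.5, 0.2], [-1.0, 0.5], [-1.5, 0.7], [-1.9, 0.8], [-2.4, 0.8], [-2.8, 0.6], [-3.3, 0.5], [-3.9, 0.5], [-4.5, 0.6], [-5.0, 0.7], [-5.4, 0.7], [-5.7, 0.6], [-5.8, 0.4], [-5.9, 0.1], [-6.0, 0.0]]
```

Call:
jog_arm(
  motion=[
    {"jaw": 1,"dx": -0.0002,"dy": 0.0001,"dz": 0,"yaw": 0},
    {"jaw": 1,"dx": -0.0005,"dy": 0.0002,"dz": 0,"yaw": 0},
    {"jaw": 1,"dx": -0.001,"dy": 0.0005,"dz": 0,"yaw": 0},
    {"jaw": 1,"dx": -0.0015,"dy": 0.0007,"dz": 0,"yaw": 0},
    {"jaw": 1,"dx": -0.0019,"dy": 0.0008,"dz": 0,"yaw": 0},
    {"jaw": 1,"dx": -0.0024,"dy": 0.0008,"dz": 0,"yaw": 0},
    {"jaw": 1,"dx": -0.0028,"dy": 0.0006,"dz": 0,"yaw": 0},
    {"jaw": 1,"dx": -0.0033,"dy": 0.0005,"dz": 0,"yaw": 0},
  ],
)

```text
time: 14.88
tcp_pos: [0.4504, 0.2195, 0.3973]
tool_rot: [-0.0, -0.0, 1.0, -0.0]
contact_force: [0.1, 0.2, -6.8]
gripper_width: 0.282
gripper_force: 60.1
```

Call:
jog_arm(
  motion=[
    {"jaw": 1,"dx": -0.0006,"dy": 0,"dz": 0,"yaw": 0},
    {"jaw": 1,"dx": -0.0012,"dy": 0.0001,"dz": 0,"yaw": 0},
    {"jaw": 1,"dx": -0.0017,"dy": 0.0002,"dz": 0,"yaw": 0},
    {"jaw": 1,"dx": -0.0021,"dy": 0.0002,"dz": 0,"yaw": 0},
    {"jaw": 1,"dx": -0.0024,"dy": 0.0001,"dz": 0,"yaw": 0},
    {"jaw": 1,"dx": -0.0025,"dy": -0.0001,"dz": 0,"yaw": 0},
    {"jaw": 1,"dx": -0.0026,"dy": -0.0004,"dz": 0,"yaw": 0},
    {"jaw": 1,"dx": -0.0027,"dy": -0.0005,"dz": 0,"yaw": 0},
  ],
)

```text
time: 15.88
tcp_pos: [0.4531, 0.219, 0.3973]
tool_rot: [-0.0, -0.0, 1.0, -0.0]
contact_force: [0.5, -0.8, -7.3]
gripper_width: 0.282
gripper_force: 60.1
```

```bash
python3 - <<'E'
from swing import *
o,im=sample(12)
t1=env.state()["time"];print("t1",t1,o[0,3:6])
for i in(1,2):print(fit(o[:,0],o[:,i],t1))
for k in range(3):
  env.get_image("side");print("side",find("side","basket",n=1),find("side","eye",n=1),find("side","potatoes",n=1))
  env.get_image("wrist");print("wr",find("wrist","basket",n=1),find("wrist","potatoes",n=1))
print(env.state()["time"])
E
```

```text
t1 16.475 [0.45306913 0.21898631 0.39729284]
(array([-0.00976104,  0.00048389,  0.00011811]), np.float64(5.6668114456061924e-05))
(array([-0.01085285,  0.00027591,  0.00022736]), np.float64(3.865943568141853e-05))
side [(0.36, [0.553, -0.229, -0.006], [351.0, 311.0])] [(0.56, [0.455, 0.217, 0.374], [207.0, 134.0])] [(0.64, [0.443, 0.213, 0.174], [214.0, 199.0])]
wr [(0.8, [0.463, 0.245, 0.135], [338.0, 179.0])] [(0.68, [0.442, 0.214, 0.169], [316.0, 169.0])]
side [(0.81, [0.463, 0.245, 0.138], [215.0, 201.0])] [(0.74, [0.453, 0.218, 0.369], [207.0, 136.0])] [(0.93, [0.444, 0.213, 0.174], [214.0, 199.0])]
wr [(0.8, [0.462, 0.245, 0.133], [338.0, 178.0])] [(0.57, [0.443, 0.211, 0.175], [314.0, 170.0])]
side [(0.76, [0.463, 0.245, 0.137], [216.0, 201.0])] [(0.66, [0.456, 0.216, 0.372], [208.0, 135.0])] [(0.67, [0.444, 0.212, 0.175], [215.0, 198.0])]
wr [(0.8, [0.464, 0.248, 0.133], [340.0, 180.0])] [(0.63, [0.443, 0.213, 0.173], [315.0, 170.0])]
17.525
```

The basket hangs still (under 0.6 mm of swing) and centred at (0.463, 0.245), against the dish at (0.465, 0.2425). I'll hold for the drip, then lower.

Call:
jog_arm(
  motion=[
    {"jaw": 1,"dx": 0,"dy": 0,"dz": 0,"yaw": 0},
    {"jaw": 1,"dx": 0,"dy": 0,"dz": 0,"yaw": 0},
    {"jaw": 1,"dx": 0,"dy": 0,"dz": 0,"yaw": 0},
    {"jaw": 1,"dx": 0,"dy": 0,"dz": 0,"yaw": 0},
    {"jaw": 1,"dx": 0,"dy": 0,"dz": 0,"yaw": 0},
    {"jaw": 1,"dx": 0,"dy": 0,"dz": 0,"yaw": 0},
    {"jaw": 1,"dx": 0,"dy": 0,"dz": 0,"yaw": 0},
    {"jaw": 1,"dx": 0,"dy": 0,"dz": 0,"yaw": 0},
  ],
)

```text
time: 18.52
tcp_pos: [0.4531, 0.219, 0.3973]
tool_rot: [-0.0, -0.0, 1.0, -0.0]
contact_force: [0.5, -0.5, -7.6]
gripper_width: 0.284
gripper_force: 60.1
```

Call:
jog_arm(
  motion=[
    {"jaw": 1,"dx": 0,"dy": 0,"dz": 0,"yaw": 0},
    {"jaw": 1,"dx": 0,"dy": 0,"dz": 0,"yaw": 0},
    {"jaw": 1,"dx": 0,"dy": 0,"dz": 0,"yaw": 0},
    {"jaw": 1,"dx": 0,"dy": 0,"dz": 0,"yaw": 0},
    {"jaw": 1,"dx": 0,"dy": 0,"dz": 0,"yaw": 0},
    {"jaw": 1,"dx": 0,"dy": 0,"dz": 0,"yaw": 0},
    {"jaw": 1,"dx": 0,"dy": 0,"dz": 0,"yaw": 0},
    {"jaw": 1,"dx": 0,"dy": 0,"dz": 0,"yaw": 0},
  ],
)

```text
time: 19.52
tcp_pos: [0.4531, 0.219, 0.3973]
tool_rot: [-0.0, -0.0, 1.0, -0.0]
contact_force: [-0.6, 0.3, -7.1]
gripper_width: 0.281
gripper_force: 60.1
```

Call:
jog_arm(
  motion=[
    {"jaw": 1,"dx": 0,"dy": 0,"dz": 0.001,"yaw": 0},
    {"jaw": 1,"dx": 0,"dy": 0,"dz": 0.003,"yaw": 0},
    {"jaw": 1,"dx": 0,"dy": 0,"dz": 0.007,"yaw": 0},
    {"jaw": 1,"dx": 0,"dy": 0,"dz": 0.012,"yaw": 0},
    {"jaw": 1,"dx": 0,"dy": 0,"dz": 0.019,"yaw": 0},
    {"jaw": 1,"dx": 0,"dy": 0,"dz": 0.027,"yaw": 0},
    {"jaw": 1,"dx": 0,"dy": 0,"dz": 0.036,"yaw": 0},
    {"jaw": 1,"dx": 0,"dy": 0,"dz": 0.046,"yaw": 0},
  ],
)

```text
time: 20.52
tcp_pos: [0.453, 0.219, 0.3506]
tool_rot: [-0.0, -0.0, 1.0, -0.0]
contact_force: [0.5, 0.3, -6.7]
gripper_width: 0.282
gripper_force: 60.1
```

Call:
jog_arm(
  motion=[
    {"jaw": 1,"dx": 0,"dy": 0,"dz": 0.01,"yaw": 0},
    {"jaw": 1,"dx": 0,"dy": 0,"dz": 0.02,"yaw": 0},
    {"jaw": 1,"dx": 0,"dy": 0,"dz": 0.03,"yaw": 0},
    {"jaw": 1,"dx": 0,"dy": 0,"dz": 0.039,"yaw": 0},
    {"jaw": 1,"dx": 0,"dy": 0,"dz": 0.047,"yaw": 0},
    {"jaw": 1,"dx": 0,"dy": 0,"dz": 0.054,"yaw": 0},
    {"jaw": 1,"dx": 0,"dy": 0,"dz": 0.059,"yaw": 0},
    {"jaw": 1,"dx": 0,"dy": 0,"dz": 0.062,"yaw": 0},
  ],
)

```text
time: 21.52
tcp_pos: [0.453, 0.219, 0.289]
tool_rot: [-0.0, -0.0, 1.0, -0.0]
contact_force: [-1.6, 0.4, -6.3]
gripper_width: 0.279
gripper_force: 60.1
```

```bash
python3 - <<'E'
from swing import *
o,im=sample(10)
t1=env.state()["time"];print("t1",t1,o[0,3:6],o[-1,3:6],o[:,6:9].mean(0))
for i in(1,2):print(fit(o[:,0],o[:,i],t1))
env.get_image("side");print("side",find("side","basket",n=1),find("side","eye",n=1),find("side","dish",n=2))
E
```

```text
t1 22.025 [0.4530464  0.21898977 0.28903831] [0.45308562 0.21901383 0.28942391] [-0.32701135  0.0179913  -7.26506626]
(array([-0.00982093,  0.00036286, -0.0001972 ]), np.float64(0.00011916594387543525))
(array([-1.08738953e-02,  3.12687521e-04, -7.94408768e-05]), np.float64(3.7461813968974375e-05))
side [] [(0.93, [0.452, 0.216, 0.262], [212.0, 171.0])] [(0.77, [0.467, 0.243, 0.003], [223.0, 235.0]), (0.73, [0.721, 0.327, 0.004], [270.0, 190.0])]
```

Call:
jog_arm(
  motion=[
    {"jaw": 1,"dx": 0,"dy": 0,"dz": 0.001,"yaw": 0},
    {"jaw": 1,"dx": 0,"dy": 0,"dz": 0.003,"yaw": 0},
    {"jaw": 1,"dx": 0,"dy": 0,"dz": 0.005,"yaw": 0},
    {"jaw": 1,"dx": 0,"dy": 0,"dz": 0.007,"yaw": 0},
    {"jaw": 1,"dx": 0,"dy": 0,"dz": 0.0085,"yaw": 0},
    {"jaw": 1,"dx": 0,"dy": 0,"dz": 0.01,"yaw": 0},
    {"jaw": 1,"dx": 0,"dy": 0,"dz": 0.011,"yaw": 0},
    {"jaw": 1,"dx": 0,"dy": 0,"dz": 0.012,"yaw": 0},
  ],
)

```text
time: 23.22
tcp_pos: [0.4531, 0.219, 0.2772]
tool_rot: [0.0, -0.0, 1.0, -0.0]
contact_force: [-0.7, 0.2, -7.0]
gripper_width: 0.283
gripper_force: 60.1
```

```bash
cat > q.py <<'E'
from swing import *
o,im=sample(5)
print("t",env.state()["time"],o[-1,3:6].round(4),"F",o[:,6:9].mean(0).round(2),"pot",o[:,1:3].round(4).tolist())
E
python3 q.py
```

```text
t 23.475 [0.4531 0.219  0.2773] F [-0.55 -0.08 -7.  ] pot [[-0.0102, -0.0111], [-0.0101, -0.0111], [-0.0101, -0.0111], [-0.0102, -0.0112], [-0.0101, -0.0112]]
```

Call:
jog_arm(
  motion=[
    {"jaw": 1,"dx": 0,"dy": 0,"dz": 0.0005,"yaw": 0},
    {"jaw": 1,"dx": 0,"dy": 0,"dz": 0.001,"yaw": 0},
    {"jaw": 1,"dx": 0,"dy": 0,"dz": 0.0015,"yaw": 0},
    {"jaw": 1,"dx": 0,"dy": 0,"dz": 0.002,"yaw": 0},
  ],
)

```text
time: 23.98
tcp_pos: [0.4534, 0.2192, 0.2761]
tool_rot: [0.001, -0.0, 1.0, 0.0]
contact_force: [1.5, 3.0, 7.1]
gripper_width: 0.285
gripper_force: 61.3
```

```bash
python3 q.py
```

```text
t 24.225 [0.4533 0.2192 0.2761] F [0.68 2.37 5.85] pot [[-0.0096, -0.011], [-0.0096, -0.011], [-0.0096, -0.011], [-0.0096, -0.011], [-0.0095, -0.0109]]
```

Call:
jog_arm(
  motion=[
    {"jaw": 1,"dx": -0.0006,"dy": 0.0016,"dz": 0,"yaw": 0},
    {"jaw": 1,"dx": -0.0012,"dy": 0.0032,"dz": 0,"yaw": 0},
    {"jaw": 1,"dx": -0.0018,"dy": 0.0048,"dz": 0,"yaw": 0},
    {"jaw": 1,"dx": -0.0023,"dy": 0.0064,"dz": 0,"yaw": 0},
    {"jaw": 1,"dx": -0.0029,"dy": 0.008,"dz": 0.0004,"yaw": 0},
    {"jaw": 1,"dx": -0.0035,"dy": 0.0097,"dz": 0.0008,"yaw": 0},
    {"jaw": 1,"dx": -0.0041,"dy": 0.0113,"dz": 0.0012,"yaw": 0},
    {"jaw": 1,"dx": -0.0047,"dy": 0.013,"dz": 0.0017,"yaw": 0},
  ],
)

```text
time: 25.22
tcp_pos: [0.4578, 0.2321, 0.2735]
tool_rot: [-0.0, -0.0, 1.0, -0.0]
contact_force: [0.7, 0.3, -0.8]
gripper_width: 0.285
gripper_force: 60.5
```

```bash
python3 q.py
```

```text
t 25.475 [0.4577 0.232  0.2735] F [ 0.56  0.48 -1.45] pot [[-0.0123, -0.0215], [-0.0124, -0.0217], [-0.0124, -0.0215], [-0.0124, -0.0216], [-0.0123, -0.0215]]
```

Call:
jog_arm(
  motion=[
    {"jaw": 1,"dx": -0.0006,"dy": 0.0016,"dz": 0.0005,"yaw": 0},
    {"jaw": 1,"dx": -0.0012,"dy": 0.0033,"dz": 0.0009,"yaw": 0},
    {"jaw": 1,"dx": -0.0018,"dy": 0.005,"dz": 0.0013,"yaw": 0},
    {"jaw": 1,"dx": -0.0024,"dy": 0.0066,"dz": 0.0018,"yaw": 0},
    {"jaw": 1,"dx": -0.003,"dy": 0.0083,"dz": 0.0023,"yaw": 0},
    {"jaw": 1,"dx": -0.0036,"dy": 0.01,"dz": 0.0027,"yaw": 0},
    {"jaw": 1,"dx": -0.0042,"dy": 0.0116,"dz": 0.0032,"yaw": 0},
    {"jaw": 1,"dx": -0.0046,"dy": 0.0128,"dz": 0.0034,"yaw": 0},
  ],
)

```text
time: 26.48
tcp_pos: [0.4623, 0.2448, 0.27]
tool_rot: [-0.0, -0.0, 1.0, -0.0]
contact_force: [-0.4, -0.2, -5.3]
gripper_width: 0.283
gripper_force: 60.3
```

```bash
python3 q.py
```

```text
t 26.725 [0.4623 0.2447 0.27  ] F [-0.08  0.1  -4.92] pot [[-0.0149, -0.0321], [-0.0149, -0.0322], [-0.0149, -0.0321], [-0.0149, -0.0321], [-0.0149, -0.032]]
```

Call:
jog_arm(
  motion=[
    {"jaw": 1,"dx": -0.0002,"dy": 0.0005,"dz": 0.0002,"yaw": 0},
    {"jaw": 1,"dx": -0.0004,"dy": 0.001,"dz": 0.0005,"yaw": 0},
    {"jaw": 1,"dx": -0.0004,"dy": 0.001,"dz": 0.0008,"yaw": 0},
    {"jaw": 1,"dx": -0.0004,"dy": 0.001,"dz": 0.001,"yaw": 0},
  ],
)

```text
time: 27.22
tcp_pos: [0.4629, 0.2457, 0.2696]
tool_rot: [0.0, -0.0, 1.0, -0.0]
contact_force: [-0.1, -3.3, 4.3]
gripper_width: 0.288
gripper_force: 61.7
```

```bash
python3 q.py; python3 - <<'E'
from h import *
a=env.get_image("side");cv2.imwrite("pics/s5.png",cv2.resize(a[140:280,150:300],None,fx=4,fy=4,interpolation=cv2.INTER_CUBIC))
print([find("side",n,n=1) for n in("basket","eye","dish")])
E
```

```text
t 27.475 [0.4629 0.2457 0.2696] F [-0.44 -3.4   4.58] pot [[-0.0151, -0.033], [-0.0151, -0.033], [-0.0151, -0.0331], [-0.0151, -0.0331], [-0.0151, -0.0331]]
[[(0.83, [0.462, 0.242, 0.009], [221.0, 234.0])], [(0.72, [0.462, 0.247, 0.244], [210.0, 171.0])], [(0.86, [0.725, 0.328, 0.005], [271.0, 189.0])]]
```

View pics/s5.png

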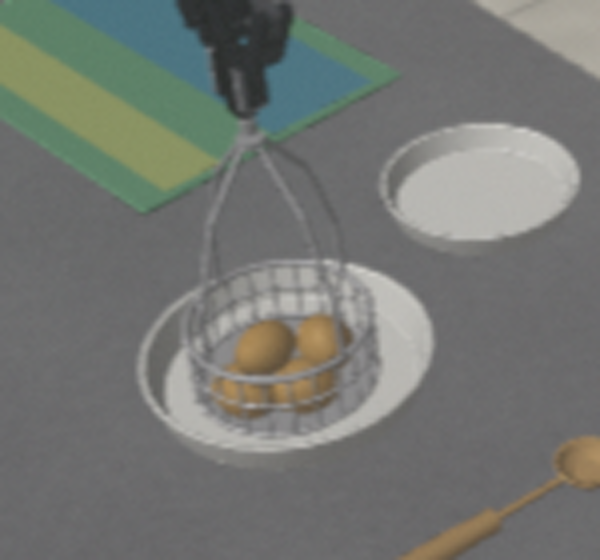

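The crop shows the basket standing flat inside the large dish at about (285,350), clear of the rim all round. The force reading shows it fully supported, with a slight push. I'll ease that off and let go.

Call:
jog_arm(
  motion=[
    {"jaw": 1,"dx": 0,"dy": -0.0004,"dz": -0.0004,"yaw": 0},
    {"jaw": 1,"dx": 0,"dy": -0.0008,"dz": -0.0007,"yaw": 0},
    {"jaw": 0.3,"dx": 0,"dy": -0.0008,"dz": -0.0007,"yaw": 0},
    {"jaw": 0,"dx": 0,"dy": -0.0008,"dz": -0.0007,"yaw": 0},
    {"jaw": -0.5,"dx": 0,"dy": -0.0008,"dz": -0.0007,"yaw": 0},
    {"jaw": -1,"dx": 0,"dy": -0.0008,"dz": -0.0007,"yaw": 0},
    {"jaw": -1,"dx": 0,"dy": -0.0008,"dz": -0.0007,"yaw": 0},
    {"jaw": -1,"dx": 0,"dy": -0.0008,"dz": -0.0007,"yaw": 0},
  ],
)

```text
time: 28.68
tcp_pos: [0.4627, 0.245, 0.2699]
tool_rot: [-0.0, -0.0, 1.0, -0.0]
contact_force: [-0.6, 0.0, -0.5]
gripper_width: 0.997
gripper_force: 0.0
```

Call:
jog_arm(
  motion=[
    {"jaw": -1,"dx": 0,"dy": 0,"dz": -0.005,"yaw": 0},
    {"jaw": -1,"dx": 0,"dy": 0,"dz": -0.02,"yaw": 0},
    {"jaw": -1,"dx": 0,"dy": 0,"dz": -0.045,"yaw": 0},
    {"jaw": -1,"dx": 0,"dy": 0,"dz": -0.075,"yaw": 0},
    {"jaw": -1,"dx": 0,"dy": 0,"dz": -0.105,"yaw": 0},
    {"jaw": -1,"dx": 0,"dy": 0,"dz": -0.125,"yaw": 0},
    {"jaw": -1,"dx": 0,"dy": 0,"dz": -0.13,"yaw": 0},
    {"jaw": -1,"dx": 0,"dy": 0,"dz": -0.13,"yaw": 0},
  ],
)

```text
time: 29.68
tcp_pos: [0.4628, 0.245, 0.3999]
tool_rot: [0.0, -0.0, 1.0, -0.0]
contact_force: [-0.4, 0.4, 0.3]
gripper_width: 1.0
gripper_force: 0.0
```

```bash
python3 - <<'E'
from h import *
s=env.state();print(s["time"],s["tcp_pos"],s["contact_force"],s["gripper_width"])
a=env.get_image("side");cv2.imwrite("pics/s6.png",a)
print([find("side",n,n=2) for n in("basket","eye","grip_mid","dish","pan","mill","oil")])
E
```

```text
29.675 [0.46275807 0.24498199 0.39986923] [-0.44601314  0.40335863  0.32314346] 1.0004511224479489
[[(0.72, [0.467, 0.245, 0.009], [222.0, 233.0]), (0.32, [0.756, -0.054, 0.002], [356.0, 241.0])], [(0.56, [0.461, 0.244, 0.243], [210.0, 171.0])], [(0.64, [0.467, 0.246, 0.279], [210.0, 159.0])], [(0.86, [0.464, 0.24, 0.002], [222.0, 236.0]), (0.64, [0.464, 0.246, 0.243], [211.0, 171.0])], [(0.68, [0.556, -0.231, -0.003], [352.0, 311.0])], [(0.57, [0.767, 0.053, -0.001], [334.0, 223.0])], [(0.58, [0.756, -0.056, 0.002], [356.0, 241.0])]]
```

View pics/s6.png

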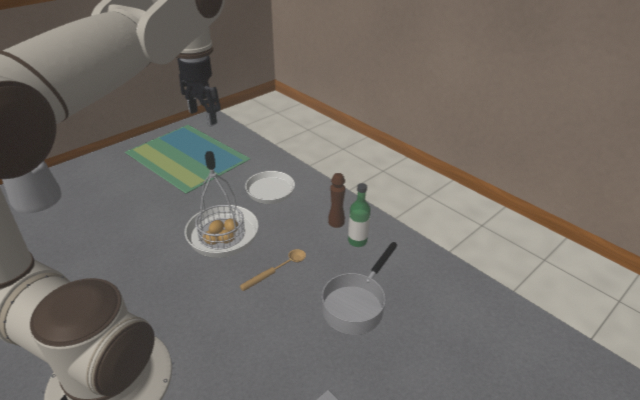

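The basket stands flat in the dish at (220,228), released, with its grip upright at (210,160). The gripper is clear above it, and the pan, dish, mill, oil and spoon are where they were.

```bash
python3 -c "
from cell import env
print(env.sign_off())"
```

```text
the job is handed in; nothing more can be done
None
```

The basket of potatoes stands flat and centred in the large white dish, released and handed in at about 29.7 s, after hanging still over it for more than 3 s; nothing else appears to have moved.

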